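# Check a filling nozzle under a loupe

### The job

Slide the cover of the inspection station fully open so that the filling nozzle in the well is uncovered, then take the loupe from its cradle by the handle and hold it level, lens centred over the nozzle, with the lens at the height marked by the pointer on the post. Finish holding the loupe still there in the gripper, resting on nothing; do not disturb the nozzle, the pointer's setting or the other things on the table.

Things in the scene. Friction and masses are not known exactly. Their poses are not given: they have to be found in the camera images.
- station: Grey fixed block 150 (x) x 300 (y) x 50 mm high; origin: centre of its underside. +y is the cover's opening direction. Square well 110 x 110 mm, floor at z 6 mm, centred at y -72 mm; the +y half is solid deck. Side rails at x +-71 mm, top z 59 mm. On a 50 mm high foot at the +x side a 10 mm post stands at x 98, y -72 mm, top z 185 mm.
- cover (a joint): Slide of the flat aluminium cover (130 x 132 x 5 mm, top 57 mm above the table) along the station's +y axis, m. 0 = shut over the well, 0.134 = fully open at its stop over the deck; may start slightly open. Sliding takes about 2 N, it stays where it is left.
- cover_grip (a point): Grip point on the centre line of the cover's black upright fin, at z 79.5 mm; moves with the cover (shut: station x -35, y -72 mm). The fin is 36 mm along the station's x, 14 mm thick along y, and rises from z 56.5 to 92.5 mm.
- pointer_tip (a point): Tip, at mid-thickness, of the flat steel pointer (8 mm wide, 5 mm thick) reaching from a dark 22 mm collar on the post towards the well, at station x 64, y -72 mm. Its height, 105 to 150 mm above the table, marks where the middle of the lens must be. Held by friction only: do not knock it.
- nozzle_tip (a point): Top centre of the steel filling nozzle, which stands loose on the floor of the well, within 14 mm of the well's centre line each way: 42 mm flange, 30 mm tall, so this point is 36 mm above the table. Under the cover, hence hidden from cameras until the cover is open.
- loupe: Hand loupe, level in its cradle (z 55 mm). Origin: lens centre, mid-thickness; z = lens axis, vertical when level. Steel rim 72 mm across, 12 mm thick. Straight black handle along -x, from x -45 to -145 mm, 16 mm wide (y), 20 mm thick (z), centred on the lens plane. Balances near x -75 mm; 110 to 220 g.
- cradle: Fixed wooden cradle left or right of the station; origin on the table; base 150 x 60 x 6 mm. Two posts 12 mm long, 30 mm wide at x 23 and -63 mm carry the handle's underside at z 45 mm between lips up to z 51 mm; between them, x -57 to 17 mm, the handle is free for fingers. Lens centre at x about 75 mm, y 0.
- carton: Loose open cardboard box 150 x 110 x 50 mm, bystander on the other side of the station from the cradle; origin under its centre. Leave alone.
- jar: Loose white jar, 60 mm across, 70 mm tall, bystander; origin under its centre. Leave alone.
- tape: Loose cardboard ring (tape core), 100 mm across, 48 mm tall, bystander; origin under its centre. Leave alone.
Mind the look-alikes: they are no part of the job. What is shaped like the loupe but pink or turquoise is not meant.

How it is judged:
By the outcome, as a careful person would: the job done as asked, in the order asked, and still so for the second after the job is handed in, while the arm keeps its last pose, push and grip.
It also fails if it takes over 61 s, if anything falls off the work surface, if the arm or the gripper's body presses on something with over 40 N, if the wrist force passes 120 N, or if a joint passes its speed limit or range.

### The arm

A 7-joint arm with a two-finger parallel gripper is mounted at the origin on the work surface. World frame = base frame: x ahead of the robot, y to its left, z up, the work surface at z = 0. Lengths are in m, angles in rad, forces in N, time in s.
With the tool pointing down it reaches from about 0.425 to 0.875 m from the base axis. Payload 8.4 kg.
Tool frame: the origin (TCP) lies between the finger pads; the fingertips stand 25 mm ahead of it and the grasp point (between the pads) lies 6 mm ahead of it (tip_extent is the distance from the TCP to the fingertips, in m); z points along the fingers, y is the direction in which the jaws open and shut (so a half turn about z gives the same grasp; the last joint's range is limited). The gripper opens to 87 mm and grips with 3 to 60 N. Pads are 19 mm wide; open, the fingers measure 117 mm over their backs; the gripper's body (75 mm by 190 mm) begins 51 mm behind the grasp point.
Start: joints at [-0.099, 0.333, 0.04, 1.465, -0.013, 1.343, -0.059], TCP at [0.65, -0, 0.215] pointing down, gripper open.
Joint ranges: [-2.58, 2.58], [-0.38, 2.09], [-1.3, 1.39], [0.25, 2.4], [-1.5, 4.64], [0.08, 2.09], [-2.65, 2.65]. Speed limits (rad/s): [2.22, 2.22, 2.79, 2.79, 3.14, 3.14, 3.14].

### API

Orientations are given as a rotation vector (axis times angle).
In Python, from workcell import get_state, grab_frame, camera_info, job_done, tip_extent gives the robot as it stands. The module is installed in compiled form; this text tells all that it offers.
- The arm moves only by the shell command python3 -m creep 'ROWS' [FORCE]. ROWS is a JSON object of lists of equal length, an entry for each row: "claw": the opening in per cent of the stroke, from 0 (shut) to 100 (fully open); "dp": the shift along the world's x, y, z in units of 30 mm (1.0 is 30 mm), a list of three; "turn": the turn, a rotation vector about the world's x, y, z in units of 5 degrees (1.0 is 5 degrees), a list of three. In form: {"claw": [claw, ...], "dp": [[x, y, z], ...], "turn": [[ax, ay, az], ...]}. A call has 1 to 20 rows; each row shifts and turns the commanded pose from where the row before left it; what a row does not reach is not made up. A row lasts 1/8 s, in which the tool goes at most 62.5 mm and 10.7 degrees, less where a joint would pass 70% of its speed; a pose out of reach is approached as far as the arm can. A call is refused whole if a number of a shift passes 1 or a number of a turn 1, either way. A call with a gripper value outside its range is refused whole. The fingers move at their own pace and stop on an object; FORCE is the grip in N (left out, the last holds). Time passes only in rows, so rows that do not move let the fingers close. It gives the time, the measured TCP pose, the force and the opening at its end, in the units of the state.
- get_state(): the state, without advancing time (a new reading comes with each control period).
- grab_frame(name): name is "scene" or "side" or "wrist"; returns the picture (420x560x3 uint8, red, green, blue); there is no depth.
- camera_info(name): a dict with "mtx" (3x3 intrinsics, pixels), "R" (3x3) and "t" (3): a world point X has camera coordinates R X + t. Camera axes: x right, y down, z forward; pixel columns grow to the right and rows downward; lengths in m; the calibration is good to about 2 mm. A picture is of the moment at which its call begins: read the wrist's pose just before it. camera_info takes no time and is no camera call; for the wrist camera it gives the pose at the moment of the call.
- job_done(): hands the job in, once; it reports no verdict.
The state is a dict: "t": time; "joints": joint angles; "qvel": joint speeds; "tau": joint torques, N m; "tool_pos": TCP position; "tcp_rot": TCP orientation; "wrist_force": force on the tool from outside, world axes, zero at the start; "ft_torque": the same for the moment, N m; "opening": opening from 0.0 (shut) to 1.0 (fully open).
Only numpy, scipy, OpenCV 4.12 (cv2) and the standard library are available. Lean on these libraries where they do the work, as an engineer would, in place of code of your own. Each camera call takes 0.05 s, during which the arm holds its last target. There are 200 camera calls.

## Working session

There is one attempt and no reset: what is moved stays moved. The work goes in short steps, Python scripts to look and compute and a shell command to move; the robot and the scene stay as the last step left them, time stands still between calls to the robot, and variables do not carry over. Pictures are saved under pics/ and viewed, about 8 in all and at most 12, crops included, and the job is handed in when it is done.

```bash
mkdir -p pics
python3 - <<'E'
from workcell import *
import cv2,numpy as np
for n in("scene","side"):
    f=grab_frame(n); cv2.imwrite(f"pics/{n}0.png",cv2.resize(f[:,:,::-1],(800,600),interpolation=cv2.INTER_CUBIC))
    np.save(f"pics/{n}0.npy",f)
    c=camera_info(n); print(n,np.round(c["mtx"],1).tolist(),np.round(-c["R"].T@c["t"],3),np.round(c["R"],3).tolist())
s=get_state();print(s["t"],s["tool_pos"],s["tcp_rot"],tip_extent if not callable(tip_extent) else tip_extent())
E
```

```text
scene [[395.4, 0.0, 279.5], [0.0, 395.4, 212.5], [0.0, 0.0, 1.0]] [1.199 0.331 1.02 ] [[-0.489, 0.872, -0.008], [0.661, 0.364, -0.656], [-0.57, -0.326, -0.754]]
side [[478.6, 0.0, 288.0], [0.0, 478.6, 201.6], [0.0, 0.0, 1.0]] [ 0.04  -0.985  0.814] [[0.899, -0.436, 0.022], [-0.243, -0.542, -0.805], [0.363, 0.718, -0.593]]
0.1 [ 6.49566640e-01 -5.20389366e-05  2.14653476e-01] [-2.22078041e+00 -2.22076382e+00  1.70949382e-03] 0.025
```

View pics/scene0.png

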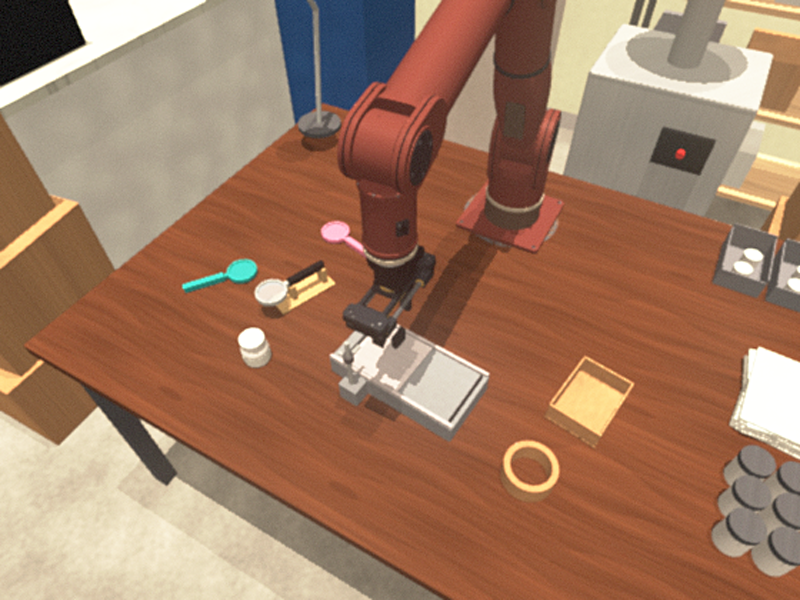

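View pics/side0.png

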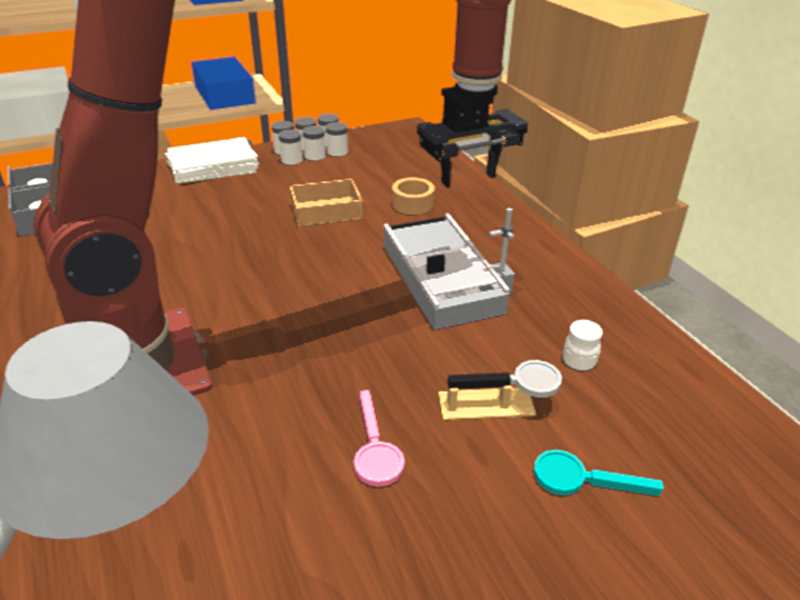

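The scene shows the steel and black loupe on its wooden cradle, with the lens at about side view (538,378). The look-alikes are pink (380,463) and turquoise (560,472), both lying on the table. The station is centred near (450,270) with its fin at (436,263). The cover starts slightly open. I'll enlarge a crop to confirm and read pixels.

Run:
```python
import cv2,numpy as np
f=np.load("pics/side0.npy")[138:300,258:436]
o=cv2.resize(f[:,:,::-1],None,fx=3.7,fy=3.7,interpolation=cv2.INTER_CUBIC)
for i in range(0,178,20):
    cv2.putText(o,str(258+i),(int(i*3.7),10),0,.35,(0,0,255)); cv2.line(o,(int(i*3.7),12),(int(i*3.7),18),(0,0,255))
for i in range(2,162,20):
    cv2.putText(o,str(138+i),(0,int(i*3.7)+4),0,.35,(0,0,255))
cv2.imwrite("pics/sidecrop.png",o)
```

```text
(no output)
```

View pics/sidecrop.png

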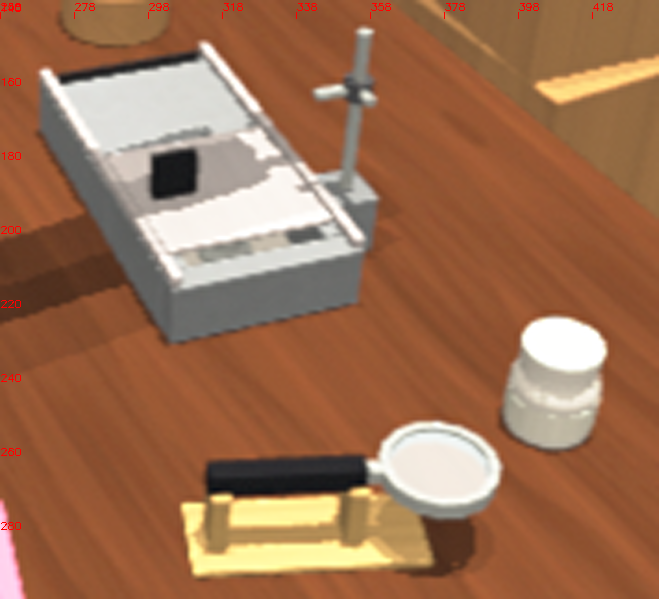

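Crop confirmed: the only steel and black loupe sits in the cradle (lens crop (438,470), handle 207–367), and the pointer tip is at crop (314,95). Now I'll fit the poses.

```bash
cat > h.py <<'E'
import numpy as np
from scipy.optimize import least_squares
from workcell import *
def proj(c,X):
    p=np.atleast_2d(X)@c["R"].T+c["t"]; p=p@c["mtx"].T; return p[:,:2]/p[:,2:]
def onplane(c,px,z):
    d=c["R"].T@np.linalg.solve(c["mtx"],[px[0],px[1],1]); o=-c["R"].T@c["t"]; return o+d*(z-o[2])/d[2]
def place(P,L):
    x,y,a=P; L=np.atleast_2d(L).astype(float); C,S=np.cos(a),np.sin(a)
    return np.c_[x+C*L[:,0]-S*L[:,1],y+S*L[:,0]+C*L[:,1],L[:,2]]
def st(L,P): return place(P,np.array(L)/1000.)
E
cat > fit.py <<'E'
from h import *
c=camera_info("side"); cr=lambda a:np.array(a)/3.7+[258,138]
L=[[-75,-150,0],[75,-150,0],[-71,150,59],[71,150,59],[98,-72,185],[75,-150,50],[-75,-150,50]]
U=cr([[168,342],[358,303],[45,72],[205,45],[365,30],[358,250],[180,290]])
best=min((least_squares(lambda P:(proj(c,st(L,P))-U).ravel(),[.65,0,a]) for a in np.arange(-3,3.2,.7)),key=lambda r:r.cost)
P=best.x; print("station",P,np.degrees(P[2]),"res",best.fun.reshape(-1,2).round(1).tolist())
f=cr([[152,200],[196,194]])
q=least_squares(lambda q:(proj(c,st([[-53,-79+q[0],56.5],[-17,-79+q[0],56.5]],P))-f).ravel(),[10]); print("q",q.x,q.fun)
t=cr([[314,95]])
h=least_squares(lambda q:(proj(c,st([[64,-72,q[0]]],P))-t).ravel(),[120]); print("h",h.x,h.fun)
lc=onplane(c,cr([438,470]),.055); he=onplane(c,cr([207,478]),.055); d=lc-he
print("loupe",lc,he,np.linalg.norm(d),np.degrees(np.arctan2(d[1],d[0])))
b=np.array([onplane(c,cr(p),.006) for p in [[180,505],[194,576],[433,565],[420,498]]]);print("cradle",b.mean(0),np.degrees(np.arctan2(*(b[2]-b[1])[1::-1])))
for n,x in(("grip",[-35,-72+q.x[0],79.5]),("griop_open",[-35,62,79.5]),("wellc",[0,-72,36]),("tip",[64,-72,h.x[0]])): print(n,st([x],P))
E
python3 fit.py
```

```text
station [ 0.60908924  0.00597173 -0.10284154] -5.892386145999739 res [[0.5, 0.9], [0.1, 0.3], [-0.4, -1.3], [-0.5, -1.2], [0.2, 0.2], [2.1, -0.0], [-2.0, 0.1]]
q [26.26459668] [ 0.11248672  0.19835139  0.36816334 -0.53141859]
h [137.26029453] [0.67278261 0.0718068 ]
loupe [ 0.58255229 -0.36719887  0.055     ] [ 0.44954052 -0.31404824  0.055     ] 0.14323799049273547 -21.781326189923586
cradle [ 0.50893761 -0.34195984  0.006     ] -21.21541378519852
grip [[ 0.56957895 -0.03592892  0.0795    ]]
griop_open [[0.5806391  0.07123726 0.0795    ]]
wellc [[ 0.60169769 -0.06564786  0.036     ]]
tip [[ 0.66535954 -0.07221812  0.13726029]]
```

```bash
python3 -m creep '{"claw":[100,100,100,100,100,100,100,100,100,100,100,100,100,100,100,100,100,100],"dp":[[-0.158,-0.07,-0.127],[-0.158,-0.07,-0.127],[-0.158,-0.07,-0.127],[-0.158,-0.07,-0.127],[-0.158,-0.07,-0.127],[-0.158,-0.07,-0.127],[-0.158,-0.07,-0.127],[-0.158,-0.07,-0.127],[-0.158,-0.07,-0.127],[-0.158,-0.07,-0.127],[-0.158,-0.07,-0.127],[-0.158,-0.07,-0.127],[-0.158,-0.07,-0.127],[-0.158,-0.07,-0.127],[-0.158,-0.07,-0.127],[-0.158,-0.07,-0.127],[-0.158,-0.07,-0.127],[0,0,0]],"turn":[[0,0,0.99],[0,0,0.99],[0,0,0.99],[0,0,0.99],[0,0,0.99],[0,0,0.99],[0,0,0.99],[0,0,0.99],[0,0,0.99],[0,0,0.99],[0,0,0.99],[0,0,0.99],[0,0,0.99],[0,0,0.99],[0,0,0.99],[0,0,0.99],[0,0,0.99],[0,0,0]]}'
cat > look.py <<'E'
from h import *
import cv2,sys,pickle
n,o=sys.argv[1],sys.argv[2]
s=get_state();c=camera_info(n);f=grab_frame(n)
pickle.dump((f,c,s),open(f"pics/{o}.pkl","wb"))
cv2.imwrite(f"pics/{o}.png",cv2.resize(f[:,:,::-1],(784,588),interpolation=cv2.INTER_CUBIC))
from scipy.spatial.transform import Rotation as R
m=R.from_rotvec(s["tcp_rot"]).as_matrix()
print(s["t"],np.round(s["tool_pos"],4),"yjaw",np.degrees(np.arctan2(m[1,1],m[0,1])).round(2),"z",m[:,2].round(3),"F",np.round(s["wrist_force"],1),s["opening"])
E
python3 look.py wrist w1
```

```text
t: 2.35
tool_pos: [0.5688, -0.0359, 0.1501]
tcp_rot: [-0.162, -3.136, 0.0]
wrist_force: [-0.3, -0.4, 0.3]
opening: 1.004
2.35 [ 0.5688 -0.0359  0.1501] yjaw 84.1 z [-0.001 -0.    -1.   ] F [-0.3 -0.4  0.3] 1.003834384096653
```

View pics/w1.png

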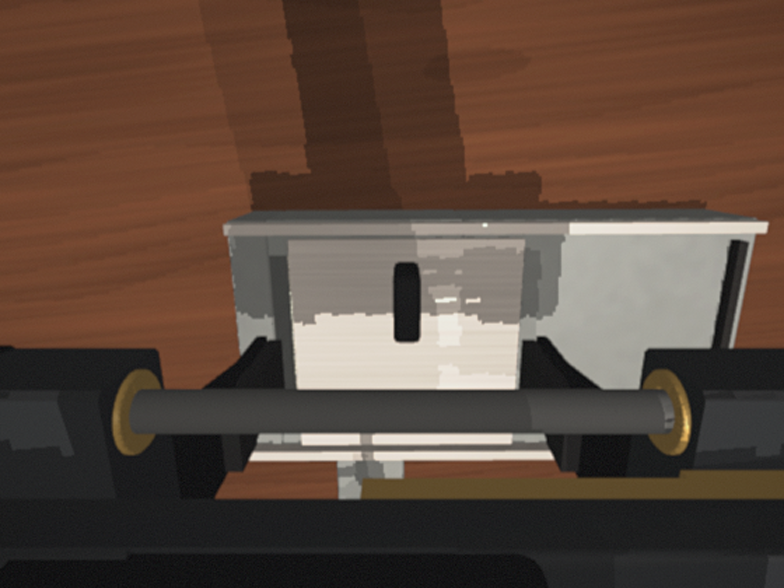

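The wrist view is square to the station. The fin's top spans (394–420, 262–342), and the upper rail runs from (225,228) to (767,228).

Run:
```python
from h import *
import pickle
f,c,s=pickle.load(open("pics/w1.pkl","rb")); P=[.60909,.00597,-.10284]
for p,z in(((394,262),.0925),((420,262),.0925),((394,342),.0925),((420,342),.0925),((225,225),.059),((767,225),.059)):
    X=onplane(c,np.array(p)/1.4,z); d=X[:2]-P[:2];C,S=np.cos(P[2]),np.sin(P[2])
    print(X.round(4),"station mm",np.round([1e3*(C*d[0]+S*d[1]),1e3*(-S*d[0]+C*d[1])],1))
```

```text
[ 0.5439 -0.0367  0.0925] station mm [-60.5 -49.2]
[ 0.5452 -0.0242  0.0925] station mm [-60.5 -36.6]
[ 0.5852 -0.0412  0.0925] station mm [-18.9 -49.4]
[ 0.5866 -0.0281  0.0925] station mm [-18.9 -36.2]
[ 0.5212 -0.1274  0.059 ] station mm [ -73.8 -141.7]
[0.5518 0.1662 0.059 ] station mm [-73.5 153.5]
```

```bash
python3 -m creep '{"claw":[100,100,100,100,100,0,0,0,0,0,0,0],"dp":[[-0.03,0.1,-0.4],[0,0,-0.4],[0,0,-0.4],[0,0,-0.4],[0,0,-0.33],[0,0,0],[0,0,0],[0,0,0],[0,0,0],[0,0,0],[0,0,0],[0,0,0]],"turn":[[0,0,0],[0,0,0],[0,0,0],[0,0,0],[0,0,0],[0,0,0],[0,0,0],[0,0,0],[0,0,0],[0,0,0],[0,0,0],[0,0,0]]}' 15
```

```text
t: 3.9
tool_pos: [0.5685, -0.0327, 0.0928]
tcp_rot: [-0.16, -3.137, 0.0]
wrist_force: [-0.0, -0.7, 0.4]
opening: 0.287
```

```bash
python3 -m creep '{"claw":[0,0,0,0],"dp":[[0,0,0],[0,0,0],[0,0,0],[0,0,0]],"turn":[[0,0,0],[0,0,0],[0,0,0],[0,0,0]]}' 15
```

```text
t: 4.4
tool_pos: [0.5685, -0.0327, 0.0928]
tcp_rot: [-0.16, -3.137, 0.0]
wrist_force: [0.5, -0.2, -0.4]
opening: 0.007
```

The gripper closed on nothing, so I'll look.

```bash
python3 look.py wrist w2; python3 look.py side s2
python3 - <<'E'
import cv2,numpy as np
a=cv2.imread("pics/w2.png");b=cv2.imread("pics/s2.png")[180:460,350:630]
cv2.imwrite("pics/c2.png",np.hstack([cv2.resize(a,(400,300)),cv2.resize(b,(400,300))]))
E
```

```text
4.4 [ 0.5685 -0.0327  0.0928] yjaw 84.15 z [-0. -0. -1.] F [ 0.5 -0.2 -0.4] 0.0071103465948312355
4.45 [ 0.5685 -0.0327  0.0928] yjaw 84.15 z [ 0. -0. -1.] F [ 0.5 -0.8 -0.1] 0.007120289361318723
```

View pics/c2.png

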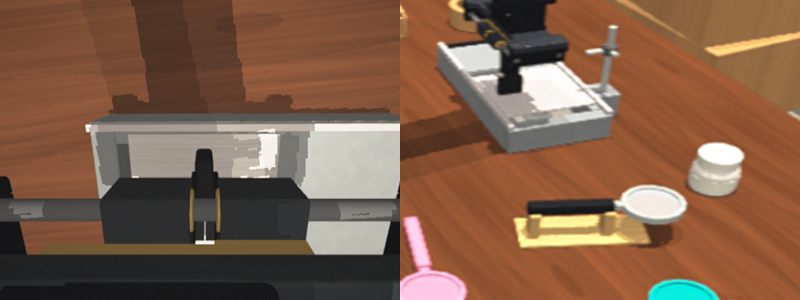

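Run:
```python
import cv2,numpy as np,pickle
from h import *
f,c,s=pickle.load(open("pics/w2.pkl","rb"))
g,c2,_=pickle.load(open("pics/s2.pkl","rb"))
p=np.array(s["tool_pos"]);tip=p-[0,0,.025]
print("wrist tip,tcp",proj(c,[tip,p]).round(1).tolist(),"side",proj(c2,[tip,p]).round(1).tolist(), "cam",-c["R"].T@c["t"])
a=np.clip(f[195:345,190:390].astype(float)*1.8+20,0,255).astype(np.uint8)
b=np.clip(g[140:240,265:400].astype(float)*1.8+20,0,255).astype(np.uint8)
cv2.imwrite("pics/c3.png",np.hstack([cv2.resize(a,(400,300),interpolation=2),cv2.resize(b,(400,300),interpolation=2)])[:,:,::-1])
```

```text
wrist tip,tcp [[286.3, 238.5], [286.3, 255.4]] side [[303.6, 185.8], [304.0, 178.2]] cam [ 0.49358415 -0.02478055  0.26267272]
```

View pics/c3.png

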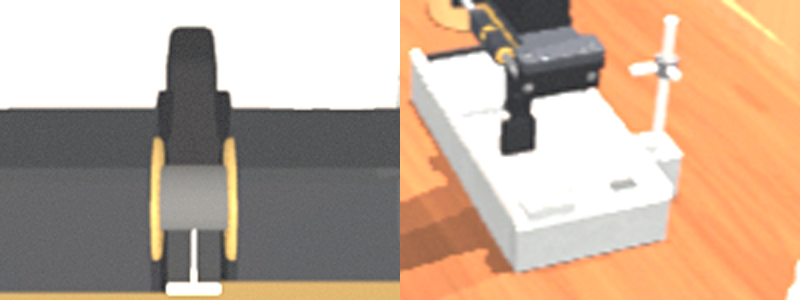

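The pictures suggest the fin's end pokes out between the fingers, but the opening reads shut. I'll test with a small pull along the opening direction.

```bash
python3 -m creep '{"claw":[0,0,0,0,0],"dp":[[0.021,0.2,0],[0.021,0.2,0],[0.021,0.2,0],[0.021,0.2,0],[0,0,0]],"turn":[[0,0,0],[0,0,0],[0,0,0],[0,0,0],[0,0,0]]}' 15;  python3 look.py wrist w4
python3 - <<'E'
import cv2,numpy as np,pickle
fs=[pickle.load(open(f"pics/{n}.pkl","rb"))[0][150:345,100:390] for n in("w2","w4")]
o=np.hstack([np.clip(cv2.resize(f,(400,300),interpolation=2).astype(float)*1.3+30,0,255) for f in fs])
cv2.imwrite("pics/c4.png",o[:,:,::-1])
E
```

```text
t: 5.12
tool_pos: [0.5711, -0.0079, 0.0928]
tcp_rot: [0.159, 3.138, 0.0]
wrist_force: [-0.2, -0.7, -0.4]
opening: 0.005
5.125 [ 0.5711 -0.0079  0.0928] yjaw 84.21 z [ 0.  0. -1.] F [-0.2 -0.7 -0.4] 0.005173760029578068[ WARN:0@0.072] global loadsave.cpp:1063 imwrite_ Unsupported depth image for selected encoder is fallbacked to CV_8U.
```

View pics/c4.png

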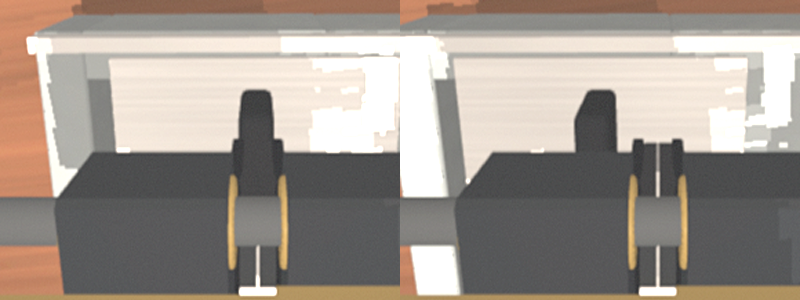

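Run:
```python
import pickle
from h import *
f,c,s=pickle.load(open("pics/w4.pkl","rb"))
P=[.60909,.00597,-.10284];C,S=np.cos(P[2]),np.sin(P[2])
def loc(X):
    d=X[:2]-P[:2]; return np.round([1e3*(C*d[0]+S*d[1]),1e3*(-S*d[0]+C*d[1])],1)
for n,u,v,z in(("fin tl",595,92,.0925),("fin tr",615,92,.0925),("fin bl",576,113,.0565),("rail",430,45,.059),("cov l far",455,60,.057),("fingertip",657,143,.0678)):
    X=onplane(c,[100+(u-400)*.725,150+v*.65],z); print(n,X.round(4),loc(X))
print(loc(s["tool_pos"]), "axis",c["R"].round(3).tolist())
c2=camera_info("side")
for p in((152,200),(196,194)): X=onplane(c2,np.array(p)/3.7+[258,138],.0565);print("side fin bottom",loc(X))
for p in((150,155),(196,148)): X=onplane(c2,np.array(p)/3.7+[258,138],.0925);print("side fin top",loc(X))
```

```text
fin tl [ 0.5434 -0.0284  0.0925] [-61.8 -40.9]
fin tr [ 0.5442 -0.021   0.0925] [-61.8 -33.4]
fin bl [ 0.5615 -0.0443  0.0565] [-42.2 -54.9]
rail [ 0.5263 -0.1032  0.059 ] [ -71.1 -117.1]
cov l far [ 0.5337 -0.0946  0.057 ] [ -64.7 -107.7]
fingertip [ 0.5739 -0.0082  0.0678] [-33.5 -17.7]
[-36.4 -17.7] axis [[0.102, 0.995, -0.0], [0.957, -0.098, 0.272], [0.27, -0.028, -0.962]]
side fin bottom [-53.  -51.8]
side fin bottom [-18.9 -54.8]
side fin top [-53.4 -45.1]
side fin top [-17.7 -47. ]
```

```bash
python3 look.py side s5
python3 - <<'E'
import cv2,numpy as np,pickle
from h import *
f,c,s=pickle.load(open("pics/w2.pkl","rb"));g,c2,s2=pickle.load(open("pics/s5.pkl","rb"))
def crop(f,c,s,x,y,w,h,T):
    a=np.clip((f[y:y+h,x:x+w]/255.)**.5*255,0,255).astype(np.uint8); a=cv2.resize(a,(400,500),interpolation=2)
    for z in(-.025,0):
        u=(proj(c,[np.array(s["tool_pos"])+[0,0,z]])[0]-[x,y])*[400/w,500/h]
        cv2.circle(a,tuple(int(i) for i in u),3,(255,0,0) if z else (0,255,0),-1)
    P=[.60909,.00597,-.10284]
    for X in T:
        u=(proj(c,st([X],P))[0]-[x,y])*[400/w,500/h]; cv2.circle(a,tuple(int(i) for i in u),3,(0,0,255),-1)
    return a
T=[[i,j,k] for i in(-53,-17) for j in(-50,-36) for k in(56.5,92.5)]
o=np.hstack([crop(f,c,s,240,190,100,125,T),crop(g,c2,s2,275,135,64,80,T)]); cv2.imwrite("pics/c5.png",o[:,:,::-1])
E
```

```text
5.175 [ 0.571  -0.0084  0.0928] yjaw 84.18 z [-0. -0. -1.] F [-0.8  0.5 -0.5] 0.006408029728917466
```

View pics/c5.png

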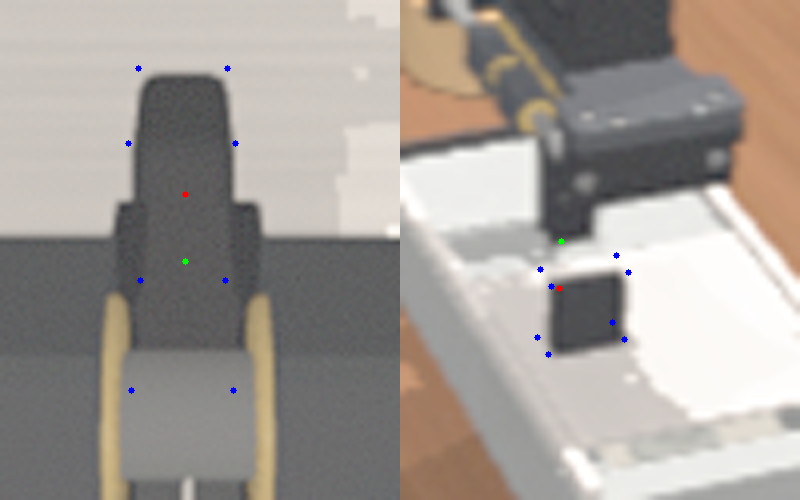

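```bash
python3 - <<'E'
from h import *
c=camera_info("side")
for dz in(0,-.0125,-.025):
    print(dz,(proj(c,[[.65-.051,0,.2147+dz],[.65+.051,0,.2147+dz]])/.7).round(1).tolist())
c=camera_info("scene")
for dz in(0,-.0125,-.025):
    print("scene",dz,(proj(c,[[.65-.051,0,.2147+dz],[.65+.051,0,.2147+dz]])/.7).round(1).tolist())
E
python3 -m creep '{"claw":[100,100,100,100],"dp":[[0,0,0.5],[0,0,0.5],[-0.021,-0.2,0],[-0.021,-0.2,0]],"turn":[[0,0,0],[0,0,0],[0,0,0],[0,0,0]]}' 15
```

```text
0 [[443.6, 187.1], [490.8, 176.9]]
-0.0125 [[443.2, 193.1], [490.2, 182.8]]
-0.025 [[442.9, 199.0], [489.6, 188.6]]
scene 0 [[405.1, 309.8], [377.3, 348.3]]
scene -0.0125 [[405.1, 314.1], [377.5, 352.5]]
scene -0.025 [[405.1, 318.3], [377.8, 356.6]]
t: 5.72
tool_pos: [0.5697, -0.0214, 0.1229]
tcp_rot: [0.161, 3.137, -0.0]
wrist_force: [0.5, -1.1, 0.3]
opening: 0.376
```

The side view shows why the first grasp missed. The fingertips end at about the reported TCP height, roughly 25 mm higher than tip_extent implies, and the initial picture agrees. I'll go down with the fingertips taken at TCP height.

```bash
python3 -m creep '{"claw":[100,100,100,100,100,100,100,100,100,100,100],"dp":[[-0.02,-0.21,0],[-0.02,-0.21,0],[0,0,0],[0,0,0],[0,0,0],[0,0,-0.38],[0,0,-0.38],[0,0,-0.38],[0,0,-0.38],[0,0,-0.38],[0,0,0]],"turn":[[0,0,0],[0,0,0],[0,0,0],[0,0,0],[0,0,0],[0,0,0],[0,0,0],[0,0,0],[0,0,0],[0,0,0],[0,0,0]]}' 15 && python3 -m creep '{"claw":[0,0,0,0,0,0,0,0,0,0],"dp":[[0,0,0],[0,0,0],[0,0,0],[0,0,0],[0,0,0],[0,0,0],[0,0,0],[0,0,0],[0,0,0],[0,0,0]],"turn":[[0,0,0],[0,0,0],[0,0,0],[0,0,0],[0,0,0],[0,0,0],[0,0,0],[0,0,0],[0,0,0],[0,0,0]]}' 15
```

```text
t: 7.1
tool_pos: [0.5678, -0.0333, 0.0646]
tcp_rot: [-0.16, -3.136, 0.0]
wrist_force: [-0.4, 0.4, 0.7]
opening: 1.002
t: 8.35
tool_pos: [0.5685, -0.0333, 0.0657]
tcp_rot: [-0.16, -3.137, 0.0]
wrist_force: [-0.1, -0.0, -0.3]
opening: 0.16
```

Gripped, opening 14 mm. Sliding open.

```bash
python3 -m creep '{"claw":[0,0,0,0,0,0,0,0,0,0,0,0],"dp":[[0.02,0.2,0],[0.04,0.34,0],[0.04,0.34,0],[0.04,0.34,0],[0.04,0.34,0],[0.04,0.34,0],[0.04,0.34,0],[0.04,0.34,0],[0.03,0.34,0],[0.02,0.2,0],[0.02,0.2,0],[0,0,0]],"turn":[[0,0,0],[0,0,0],[0,0,0],[0,0,0],[0,0,0],[0,0,0],[0,0,0],[0,0,0],[0,0,0],[0,0,0],[0,0,0],[0,0,0]]}' && python3 -m creep '{"claw":[0,0,0,0],"dp":[[0.005,0.05,0],[0.005,0.05,0],[0.005,0.05,0],[0,0,0]],"turn":[[0,0,0],[0,0,0],[0,0,0],[0,0,0]]}'
```

```text
t: 9.85
tool_pos: [0.5786, 0.0687, 0.0657]
tcp_rot: [-0.157, -3.136, -0.002]
wrist_force: [-6.1, 2.8, 4.2]
opening: 0.159
t: 10.35
tool_pos: [0.579, 0.0723, 0.0658]
tcp_rot: [-0.158, -3.136, -0.001]
wrist_force: [-7.4, -0.9, 5.4]
opening: 0.155
```

```bash
python3 -m creep '{"claw":[0,0,0],"dp":[[0.005,0.06,0],[0.005,0.06,0],[0,0,0]],"turn":[[0,0,0],[0,0,0],[0,0,0]]}' && python3 -m creep '{"claw":[0,0,0],"dp":[[0.005,0.05,0],[0.005,0.05,0],[0,0,0]],"turn":[[0,0,0],[0,0,0],[0,0,0]]}'&& python3 -m creep '{"claw":[0,0,0],"dp":[[0.005,0.05,0],[0.005,0.05,0],[0,0,0]],"turn":[[0,0,0],[0,0,0],[0,0,0]]}'
```

```text
t: 10.72
tool_pos: [0.5793, 0.0759, 0.0657]
tcp_rot: [-0.158, -3.136, -0.001]
wrist_force: [-7.3, -1.1, 5.9]
opening: 0.159
t: 11.1
tool_pos: [0.5794, 0.0767, 0.0657]
tcp_rot: [-0.161, -3.135, 0.003]
wrist_force: [-8.8, -6.2, 7.4]
opening: 0.159
t: 11.48
tool_pos: [0.5794, 0.0767, 0.0657]
tcp_rot: [-0.164, -3.134, 0.008]
wrist_force: [-10.1, -13.9, 11.3]
opening: 0.16
```

At the stop: y stuck at 0.0767 and the force is rising. Releasing, lifting, then looking at the nozzle.

```bash
python3 -m creep '{"claw":[60,60,60,60,60,60,60,60,60,60,60,60,60,60,60,60],"dp":[[0,0,0],[0,0,0],[0,0,0],[0,0,0],[0,0,0.3],[0,0,0.9],[0,0,1],[0,0,1],[0,0,1],[0.28,-0.76,0],[0.28,-0.76,0],[0.28,-0.76,0],[0.28,-0.76,0],[0.28,-0.76,0],[0.28,-0.76,0],[0,0,0]],"turn":[[0,0,0],[0,0,0],[0,0,0],[0,0,0],[0,0,0],[0,0,0],[0,0,0],[0,0,0],[0,0,0],[0,0,0],[0,0,0],[0,0,0],[0,0,0],[0,0,0],[0,0,0],[0,0,0]]}'; python3 look.py wrist w6;python3 look.py side s6
python3 - <<'E'
import cv2,numpy as np
a=cv2.imread("pics/w6.png");b=cv2.imread("pics/s6.png")[180:360,370:550]
cv2.imwrite("pics/c6.png",np.hstack([cv2.resize(a,(440,330)),cv2.resize(b,(330,330),interpolation=2)]))
E
```

```text
t: 13.48
tool_pos: [0.6317, -0.0587, 0.1922]
tcp_rot: [0.165, 3.137, -0.001]
wrist_force: [0.5, 0.7, 0.1]
opening: 0.602
13.475 [ 0.6317 -0.0587  0.1922] yjaw 83.96 z [ 0.    -0.001 -1.   ] F [0.5 0.7 0.1] 0.601551135666933
13.525 [ 0.6315 -0.0569  0.1922] yjaw 84.07 z [ 0.  0. -1.] F [ 0.3  0.5 -0.6] 0.5996603535775641
```

View pics/c6.png

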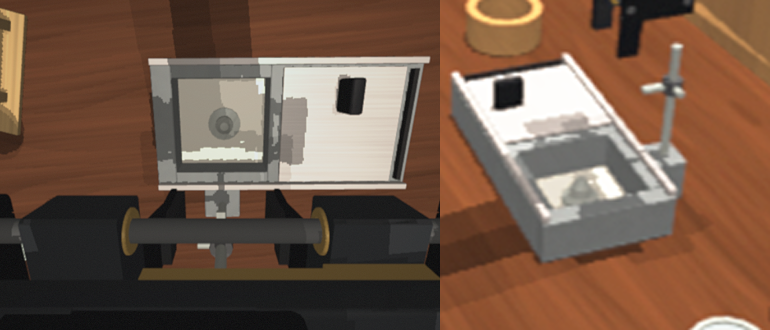

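Cover fully open; the nozzle is at wrist crop (224,124), side crop (582,183). I'll enlarge once for accurate nozzle and pointer pixels.

Run:
```python
import cv2,numpy as np,pickle
f=pickle.load(open("pics/w6.pkl","rb"))[0];g=pickle.load(open("pics/s6.pkl","rb"))[0]
def t(f,x,y,n=44):
    a=f[y:y+n,x:x+n].astype(float);a=(a-a.min())/(a.max()-a.min())*255
    a=cv2.resize(a.astype(np.uint8),(396,396),interpolation=2)
    for k in range(0,n,10):
        cv2.putText(a,str(x+k),(k*9,10),0,.35,(255,0,0));cv2.putText(a,str(y+k),(0,k*9+4),0,.35,(255,0,0));a[k*9,::6]=[255,0,0];a[::6,k*9]=[255,0,0]
    return a
cv2.imwrite("pics/c7.png",np.hstack([t(f,264,136),np.vstack([t(g,298,176)])])[:,:,::-1])
cv2.imwrite("pics/c8.png",t(g,335,138)[:,:,::-1])
a=cv2.imread("pics/c7.png");b=cv2.imread("pics/c8.png")[:198];o=np.vstack([a,np.hstack([b,b*0])]);cv2.imwrite("pics/c9.png",o)
```

```text
(no output)
```

View pics/c9.png

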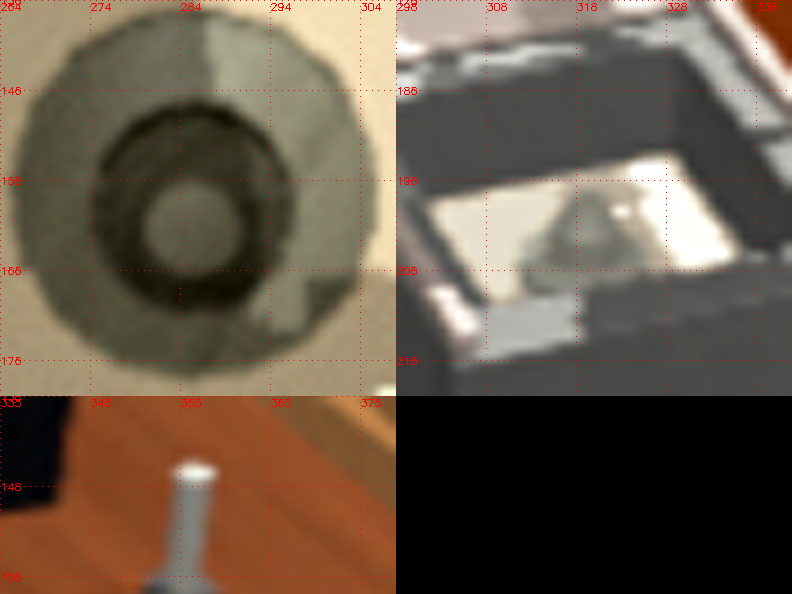

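```bash
cat > fit2.py <<'E'
from h import *
import pickle
cs=camera_info("side"); cw=pickle.load(open("pics/w6.pkl","rb"))[1]; cw1=pickle.load(open("pics/w1.pkl","rb"))[1]
cr=lambda a:np.array(a)/3.7+[258,138]
L=[[-75,-150,0],[75,-150,0],[-71,150,59],[71,150,59],[98,-72,185],[75,-150,50],[-75,-150,50]]
U=cr([[168,342],[358,303],[45,72],[205,45],[365,30],[358,250],[180,290]])
Lw=[[-75,-150,59],[-75,150,59],[75,-150,59],[75,150,59]]
Uw=np.array([[150,60],[429,58],[160,188],[405,186]])*560/440.
L1=[[-75,-150,59],[-75,150,59]];U1=np.array([[225,225],[767,225]])/1.4
for name,w in(("side",(1,0)),("wrist",(0,1)),("both",(1,1))):
    r=lambda P:np.r_[w[0]*(proj(cs,st(L,P))-U).ravel(),w[1]*(proj(cw,st(Lw,P))-Uw).ravel(),w[1]*(proj(cw1,st(L1,P))-U1).ravel()]
    s=least_squares(r,[.609,.006,-.1],loss="soft_l1"); P=s.x
    h=least_squares(lambda q:(proj(cs,st([[64,-72,q[0]]],P))-cr([[314,95]])).ravel(),[120])
    print(name,P.round(4),np.degrees(P[2]).round(2),"h",h.x.round(1),h.fun.round(1),r(P).round(1)[-12:],"well",st([[0,-72,36]],P).round(4),"tip",st([[64,-72,h.x[0]]],P).round(4),"finopen",st([[-35,62,79]],P).round(4))
print("nozzle wrist",onplane(cw,[284.7,160.5],.036).round(4),"flange",onplane(cw,[285.4,157.2],.010).round(4),"side",onplane(cs,[319.2,197.9],.036).round(4))
E
python3 fit2.py
```

```text
side [ 0.6094  0.0063 -0.106 ] -6.07 h [137.2] [0.7 0.1] [-0. -0. -0. -0. -0.  0. -0.  0. -0. -0. -0. -0.] well [[ 0.6018 -0.0653  0.036 ]] tip [[ 0.6654 -0.072   0.1372]] finopen [[0.5811 0.0717 0.079 ]]
wrist [ 0.611   0.0121 -0.1025] -5.87 h [133.5] [-0. -0.] [-3.3 -0.9  3.9  0.1 -3.   4.8  1.9  6.3 -2.6  0.2  3.7 -0.4] well [[ 0.6037 -0.0595  0.036 ]] tip [[ 0.6673 -0.0661  0.1335]] finopen [[0.5826 0.0774 0.079 ]]
both [ 0.6108  0.0105 -0.1025] -5.87 h [134.3] [0.3 0. ] [-5.2 -0.9  2.   0.1 -4.7  4.8  0.3  6.3 -4.7  0.1  1.6 -0.4] well [[ 0.6035 -0.0611  0.036 ]] tip [[ 0.6671 -0.0676  0.1343]] finopen [[0.5824 0.0758 0.079 ]]
nozzle wrist [ 0.6031 -0.0575  0.036 ] flange [ 0.6035 -0.0569  0.01  ] side [ 0.6032 -0.0624  0.036 ]
```

```bash
python3 -m creep '{"claw":[60,60,60,60,60,60,60,60,60,60,60,60,60],"dp":[[-0.344,-0.764,0],[-0.344,-0.764,0],[-0.344,-0.764,0],[-0.344,-0.764,0],[-0.344,-0.764,0],[-0.344,-0.764,-0.2],[-0.344,-0.764,-0.2],[-0.344,-0.764,-0.2],[-0.344,-0.764,-0.2],[-0.344,-0.764,-0.2],[-0.344,-0.764,-0.2],[-0.344,-0.764,-0.2],[0,0,0]],"turn":[[0,0,-0.267],[0,0,-0.267],[0,0,-0.267],[0,0,-0.267],[0,0,-0.267],[0,0,-0.267],[0,0,-0.267],[0,0,-0.267],[0,0,-0.267],[0,0,-0.267],[0,0,-0.267],[0,0,-0.267],[0,0,0]]}'; python3 look.py wrist w7; python3 look.py scene sc7
python3 - <<'E'
from h import *
import pickle,cv2
f,c,s=pickle.load(open("pics/w7.pkl","rb"))
h=cv2.cvtColor(f,cv2.COLOR_RGB2HSV)
# handle mask: dark and in upper, not gripper
m=((h[:,:,2]<60)).astype(np.uint8); m[235:]=0
n,l,stt,ce=cv2.connectedComponentsWithStats(m)
for i in range(1,n):
    if stt[i,4]>150:
        ys,xs=np.nonzero(l==i); r=cv2.minAreaRect(np.c_[xs,ys].astype(np.float32)); print(stt[i].tolist(),[np.round(v,1) for v in r])
E
```

```text
t: 15.2
tool_pos: [0.5057, -0.3342, 0.1491]
tcp_rot: [-0.603, -3.082, 0.001]
wrist_force: [-0.2, 1.5, -0.7]
opening: 0.601
15.2 [ 0.5057 -0.3342  0.1491] yjaw 67.88 z [-0.001 -0.    -1.   ] F [-0.2  1.5 -0.7] 0.6010623489362572
15.25 [ 0.5069 -0.3325  0.1494] yjaw 68.01 z [-0.  0. -1.] F [1.3 0.8 0.1] 0.6000032248279754
[277, 128, 21, 107, 1993] [array([287.3, 181.1]), array([106.2,  19.4]), np.float64(88.8)]
```

View pics/w7.png

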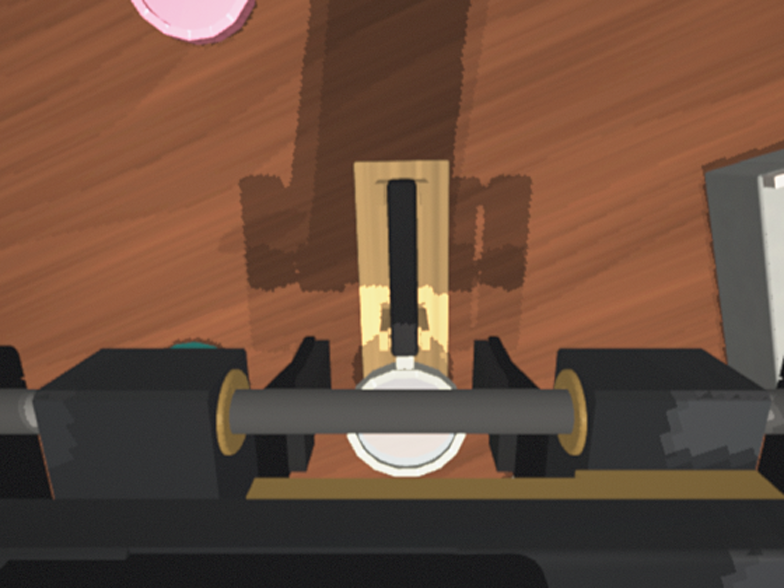

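The wrist view shows the black handle on the wooden cradle from (401,180) to (404,355), with the lens rim at columns 347–466 and its bottom at row 476. The pink one is far off at top left.

Run:
```python
from h import *
import pickle
f,c,s=pickle.load(open("pics/w7.pkl","rb"))
T=onplane(c,np.array([401.5,180])/1.4,.065);T2=onplane(c,np.array([401.5,180])/1.4,.045);H=onplane(c,np.array([404.5,355])/1.4,.065)
lo=onplane(c,np.array([347,420])/1.4,.055);hi=onplane(c,np.array([466,420])/1.4,.055);b=onplane(c,np.array([406,476])/1.4,.061)
d=(H-T)/np.linalg.norm(H-T); a=np.degrees(np.arctan2(d[1],d[0]))
print("tail",T.round(4),T2.round(4),"neck end",H.round(4),np.linalg.norm(H-T),"heading",a,"cam",-c["R"].T@c["t"])
print("rim w",np.linalg.norm(hi-lo),((lo+hi)/2).round(4),"rim end",b.round(4))
l1=H+.045*d; l2=b-.036*d; print("lens",l1.round(4),l2.round(4))
g=(l1+l2)/2-.080*d; g[2]=0
dl=g-np.array(s["tool_pos"]); print("grasp",g.round(4),"delta units",(dl/.03).round(3),"yaw units",(a+90-67.95)/5)
```

```text
tail [ 0.4481 -0.3108  0.065 ] [ 0.449  -0.3112  0.045 ] neck end [ 0.5393 -0.3461  0.065 ] 0.09777985921184633 heading -21.16081863293323 cam [ 0.43609768 -0.30578907  0.31904624]
rim w 0.07367372155456471 [ 0.5841 -0.3629  0.055 ] rim end [ 0.6173 -0.3767  0.061 ]
lens [ 0.5812 -0.3623  0.065 ] [ 0.5837 -0.3637  0.061 ]
grasp [ 0.5079 -0.3341  0.    ] delta units [ 7.300e-02  3.000e-03 -4.968e+00] yaw units 0.17783627341335376
```

```bash
python3 -m creep '{"claw":[60,60,60,60,60,60,60,60,60],"dp":[[0.04,-0.05,-0.5],[0,0,-0.5],[0,0,-0.5],[0,0,-0.5],[0,0,-0.5],[0,0,-0.5],[0,0,-0.4],[0,0,-0.3],[0,0,0]],"turn":[[0,0,0.18],[0,0,0],[0,0,0],[0,0,0],[0,0,0],[0,0,0],[0,0,0],[0,0,0],[0,0,0]]}' 35 && python3 -m creep '{"claw":[0,0,0,0,0,0,0,0],"dp":[[0,0,0],[0,0,0],[0,0,0],[0,0,0],[0,0,0],[0,0,0],[0,0,0],[0,0,0]],"turn":[[0,0,0],[0,0,0],[0,0,0],[0,0,0],[0,0,0],[0,0,0],[0,0,0],[0,0,0]]}' 35
```

```text
t: 16.42
tool_pos: [0.5084, -0.3327, 0.0381]
tcp_rot: [-0.571, -3.088, -0.0]
wrist_force: [-0.5, -0.7, 0.9]
opening: 0.6
t: 17.42
tool_pos: [0.5088, -0.3331, 0.0389]
tcp_rot: [0.572, 3.089, -0.0]
wrist_force: [-1.0, 0.7, 2.3]
opening: 0.181
```

Loupe gripped (15.7 mm). I'll lift it clear, carry it over the well staying above the pointer, then check.

```bash
python3 -m creep '{"claw":[0,0,0,0,0,0,0,0,0,0],"dp":[[0,0,0.1],[0,0,0.2],[0,0,0.4],[0,0,0.5],[0,0,0.6],[0,0,0.6],[0,0,0.6],[0,0,0.6],[0,0,0.4],[0,0,0]],"turn":[[0,0,0],[0,0,0],[0,0,0],[0,0,0],[0,0,0],[0,0,0],[0,0,0],[0,0,0],[0,0,0],[0,0,0]]}' 35 && python3 -m creep '{"claw":[0,0,0,0,0,0,0,0,0,0,0,0,0,0,0,0,0,0],"dp":[[0.04,0.3,0],[0.04,0.5,0],[0.04,0.68,0],[0.04,0.7,0],[0.04,0.7,0],[0.04,0.7,0],[0.04,0.7,0],[0.04,0.7,0],[0.04,0.7,0],[0.04,0.7,0],[0.04,0.7,0],[0.04,0.7,0],[0.04,0.7,0],[0.04,0.6,0],[0.04,0.5,0],[0.04,0.4,0],[0.04,0.2,0],[0,0,0]],"turn":[[0,0,0],[0,0,0],[0,0,0],[0,0,0],[0,0,0],[0,0,0],[0,0,0],[0,0,0],[0,0,0],[0,0,0],[0,0,0],[0,0,0],[0,0,0],[0,0,0],[0,0,0],[0,0,0],[0,0,0],[0,0,0]]}' && python3 -m creep '{"claw":[0,0,0,0],"dp":[[0,0,-0.4],[0,0,-0.5],[0,0,-0.2],[0,0,0]],"turn":[[0,0,0],[0,0,0],[0,0,0],[0,0,0]]}'
python3 look.py side s8; python3 look.py wrist w8; python3 look.py scene sc8
python3 - <<'E'
import cv2,numpy as np,pickle
def t(n,x,y,w,h,k):
    f=pickle.load(open(f"pics/{n}.pkl","rb"))[0];a=f[y:y+h,x:x+w];a=np.clip((a/255.)**.7*255,0,255).astype(np.uint8);a=cv2.resize(a,(400,400),interpolation=2)
    for i in range(0,w,10):
        cv2.putText(a,str(x+i),(int(i*400/w),9),0,.3,(255,0,0)); a[::5,int(i*400/w)]=[255,0,0]
    for i in range(0,h,10):
        cv2.putText(a,str(y+i),(0,int(i*400/h)+4),0,.3,(255,0,0)); a[int(i*400/h),::5]=[255,0,0]
    return a
cv2.imwrite("pics/c10.png",np.hstack([t("s8",290,135,80,80,5),t("w8",215,220,130,130,1)])[:,:,::-1])
E
```

```text
t: 18.68
tool_pos: [0.5093, -0.3332, 0.1598]
tcp_rot: [0.571, 3.088, -0.001]
wrist_force: [-0.2, -0.4, -1.7]
opening: 0.183
t: 20.92
tool_pos: [0.5292, -0.0275, 0.1587]
tcp_rot: [-0.571, -3.089, 0.0]
wrist_force: [-0.1, -1.2, -2.4]
opening: 0.179
t: 21.42
tool_pos: [0.5286, -0.0277, 0.1249]
tcp_rot: [-0.572, -3.088, 0.0]
wrist_force: [-0.7, -0.6, -2.2]
opening: 0.18
21.425 [ 0.5286 -0.0277  0.1249] yjaw 69.02 z [-0.002 -0.    -1.   ] F [-0.7 -0.6 -2.2] 0.17983547052773316
21.475 [ 0.5291 -0.0276  0.1255] yjaw 69.02 z [-0.001 -0.    -1.   ] F [ 0.1 -1.3 -1.3] 0.17466712651015112
21.525 [ 0.5293 -0.0276  0.1259] yjaw 69.03 z [ 0. -0. -1.] F [ 0.9  1.  -1.6] 0.17772982516908561
```

View pics/c10.png

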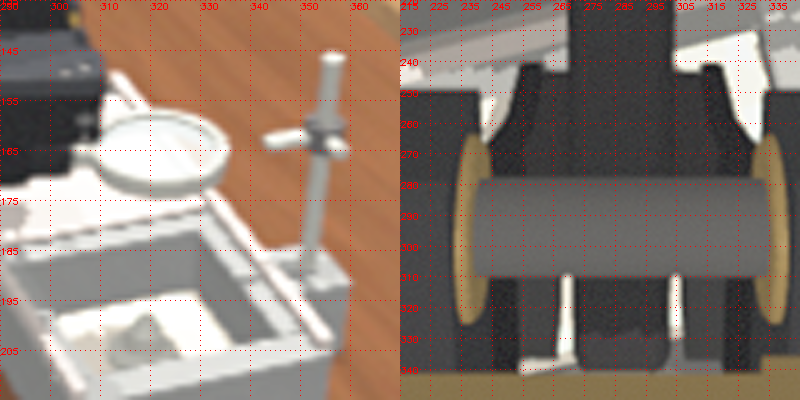

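That uses up the 12 views, so the rest is numeric. The side picture shows the rim spanning columns 309–336 and rows 156.6–174.2, the pointer tip at (342.8,163.2), and the nozzle below it in the well.

```bash
cat > chk.py <<'E'
from h import *
import pickle
c=camera_info("side"); Pw=[.6110,.0121,-.1025]
cr=lambda a:np.array(a)/3.7+[258,138]
L=[[-75,-150,0],[75,-150,0],[-71,150,59],[71,150,59],[98,-72,185],[75,-150,50],[-75,-150,50]]
U=cr([[168,342],[358,303],[45,72],[205,45],[365,30],[358,250],[180,290]])
D=U-proj(c,st(L,Pw)); print("pix offsets",D.round(1).tolist()); d=D.mean(0); print(d, "nozzle off",np.array([319.2,197.9])-proj(c,[[.6031,-.0575,.036]])[0])
h=least_squares(lambda q:(proj(c,st([[64,-72,q[0]]],Pw))+d-[[342.6,163.3]]).ravel(),[130]); print("pointer h",h.x,h.fun.round(2))
def ext(x,y,z):
    a=np.linspace(0,2*np.pi,181); X=np.vstack([np.c_[x+.036*np.cos(a),y+.036*np.sin(a),0*a+z+s*.006] for s in(-1,1)])
    u=proj(c,X)+d; return np.r_[u.min(0),u.max(0)]
ob=np.array([309,156.6,336,174.2])
print("pred enc",ext(.603,-.0575,.142).round(1))
for xy in((.603,-.0575),):
    r=least_squares(lambda q:(ext(xy[0]+q[0]*np.cos(-.435+1.571*0),xy[1]+0*q[0],q[1])-ob)*[.3,1,1,1],[0,.14]); print("lens dx,z",r.x.round(4),r.fun.round(2))
r=least_squares(lambda q:(ext(q[0],q[1],.142)-ob)*[.3,1,1,1],[.6,-.06]); print("lens xy at z .142",r.x.round(4),r.fun.round(2))
E
python3 chk.py
```

```text
pix offsets [[-0.1, 0.6], [0.5, 1.2], [0.6, 2.4], [0.9, 2.3], [0.5, 1.1], [-1.4, 1.4], [2.4, 1.4]]
[0.4805043  1.48011007] nozzle off [0.89753106 0.93651669]
pointer h [139.06046437] [0.91 0.1 ]
pred enc [307.5 157.1 334.9 175.4]
lens dx,z [0.0036 0.1438] [-0.12 -0.33  0.05  0.33]
lens xy at z .142 [ 0.6079 -0.055 ] [-0.11 -0.32  0.03  0.29]
```

```bash
cat > d.py <<'E'
from h import *
import pickle
ld=lambda n:pickle.load(open(f"pics/{n}.pkl","rb"))[0].astype(int)
a=np.linspace(0,2*np.pi,181)
def rim(c,x,y,z):
    X=np.vstack([np.c_[x+.036*np.cos(a),y+.036*np.sin(a),0*a+z+s*.006] for s in(-1,1)]); u=proj(c,X); return np.r_[u.min(0),u.max(0)].round(1)
for n,b,m in(("side","s6","s8"),("scene","sc7","sc8")):
    c=camera_info(n); e=rim(c,.603,-.0575,.1418); n0=proj(c,[[.6031,-.0575,.036],[.603,-.0575,.1418],[.6673,-.0661,.1375]]).round(1)
    print(n,"pred rim",e,"nozzle,lens,pointer",n0.tolist())
    A,B=ld(b),ld(m); x0,y0,x1,y1=(e+[-6,-6,6,6]).astype(int); D=abs(A-B).max(2)[y0:y1,x0:x1]
    print("x0,y0",x0,y0); print("\n".join("%3d "%(y0+i)+"".join(" .:+#"[min(4,v//12)] for v in r) for i,r in enumerate(D)))
E
python3 d.py
```

```text
side pred rim [307.  155.7 334.4 174. ] nozzle,lens,pointer [[318.3, 197.0], [320.6, 164.6], [343.0, 162.4]]
x0,y0 301 149
149 ##########.                    .#######
150 ##########:                    .#######
151 ##########.                     :+.    
152 ######+:..                             
153 +:...   ::                             
154  ::+######:                            
155 ##########:                            
156 ##########.        :##+:.              
157 ##########      + .:#######+.          
158 ##########. .:+#:+##+#########.        
159 ##########.+###+:#+..###########       
160 ############:.... #:..###########.     
161 ###########:..    .#. :###########.    
162 ##########:        +#  ############    
163 #########+         .##..###########    
164 #####:##.           .##..##########:   
165 ########.            .#+ .#########.   
166 #########             .#. :########    
167 #########+             +#. #######+    
168 ###########.           .##..######:    
169 ####   :#####.          .##..#####.    
170 ###.    ########:..     . # ##+##:     
171      
[... 1238 characters left out ...]
+############++######.:#####
228         ++#############+++#+### #####
229       . +################++++##++####
230        .:+#################++++ ::###
231        : :###################+.###:+#
232        .+ ###################.##+###+
233         :.################### +::+###
234           +#################+. ..####
235           .+####...+######+     .+###
236          . ..::###### :::.       ..+#
237              .#########. .          :
238              ::########:.          . 
239             ..     ...   .          .
240           .:.                       .
241           :. . .      . .         .  
242          :..      .. .####. .. . .   
243        .:.      ..############. :#+:.
```

Run:
```python
from h import *
import pickle
ld=lambda n:pickle.load(open(f"pics/{n}.pkl","rb"))[0].astype(int)
def pr(n,x0,x1,y0,y1):
    g=ld(n)[y0:y1,x0:x1].mean(2).astype(int); print(n); print("    "+" ".join("%3d"%x for x in range(x0,x1))); print("\n".join("%3d "%(y0+i)+" ".join("%3d"%v for v in r) for i,r in enumerate(g)))
pr("sc7",236,260,234,252); pr("s8",338,358,155,172)
pr("sc7",258,276,238,258)
c=camera_info("scene")
for h in(.130,.1375,.145): print(h,proj(c,st([[64,-72,h*1e3],[98,-72,h*1e3],[98,-72,185]],[.6110,.0121,-.1025])).round(1).tolist())
```

```text
sc7
    236 237 238 239 240 241 242 243 244 245 246 247 248 249 250 251 252 253 254 255 256 257 258 259
234 109 109 107 106 106 105 107 105 108 146 190 211 206 204 201 205 205 200 160 121 102 103 101 104
235 108 108 108 109 105 102 104 108 136 188 205 208 204 204 205 205 199 172 124  99 100 102 102 100
236 112 110 108 108 109 105 106 127 174 203 208 203 207 203 207 202 177 131 103 107 104 104 104 102
237 111 108 108 112 105 112 133 174 200 204 205 201 205 204 204 180 133 101 101 103 106  99 101 143
238 108 112 111 106 118 161 204 216 207 202 202 203 203 207 184 139 108 100 101 105  99 105 139 223
239 106 105 106 106 160 234 246 240 215 203 204 204 205 183 132  99 101 102 103 101 103 148 235 254
240 108 106 106 128 191 240 246 234 204 202 207 208 183 143 127 106 100 101  99 100 145 236 255 255
241 100 103 119 161 196 195 200 172 169 200 210 186 144 157 197 173 121 102  96 126 222 254 255 254
242  98 117 157 194 193 154 138 131 152 197 193 142 147 215 240 229 155 104 128 214 254 255 254 253
243 112 156 193 207 196 155 129 129 144 173 149 150 212 238 239 202 129 127 221 254 255 254 253 
[... 3383 characters left out ...]
253
251 253 253 253 249 240 219 208 201 210 209 207 201 206 240 244 250 253 253
252 252 253 251 245 235 206 192 207 209 207 203 197 187 237 241 248 253 253
253 253 253 247 240 235 197 161 180 200 206 171 152 179 236 239 241 253 254
254 253 253 246 241 241 219 161 151 151 151 136 158 218 243 238 236 253 254
255 253 252 242 236 242 242 218 191 173 172 183 216 242 246 234 224 252 254
256 253 254 250 234 237 245 246 246 246 244 250 248 246 240 221 230 253 254
257 253 254 253 231 223 237 247 251 253 252 252 250 241 222 218 250 254 254
0.13 [[251.0, 244.2], [243.4, 252.4], [241.8, 240.3]]
0.1375 [[250.9, 242.5], [243.2, 250.8], [241.8, 240.3]]
0.145 [[250.7, 240.9], [243.0, 249.2], [241.8, 240.3]]
```

```bash
python3 -m creep '{"claw":[0,0,0,0,0,0,0,0],"dp":[[-0.02,0.01,-0.05],[-0.025,0.01,-0.05],[0,0,-0.035],[0,0,0],[0,0,0],[0,0,0],[0,0,0],[0,0,0]],"turn":[[0,0,0],[0,0,0],[0,0,0],[0,0,0],[0,0,0],[0,0,0],[0,0,0],[0,0,0]]}'
for i in 1 2 3; do python3 look.py side s9; done; python3 look.py scene sc9; sed -i 's/"s8"/"s9"/;s/"sc8"/"sc9"/;s/\.603,-\.0575,\.1418/.603,-.0575,.1375/g' d.py; python3 d.py
python3 - <<'E'
import pickle,numpy as np
ld=lambda n:pickle.load(open(f"pics/{n}.pkl","rb"))[0].astype(int)
print("pointer change side",abs(ld("s9")-ld("s6"))[155:172,339:358].max(),"nozzle/well side",abs(ld("s9")-ld("s6"))[192:206,310:326].max())
E
```

```text
t: 22.58
tool_pos: [0.5278, -0.0269, 0.1217]
tcp_rot: [-0.572, -3.089, 0.0]
wrist_force: [0.1, 0.1, -2.1]
opening: 0.186
22.575 [ 0.5278 -0.0269  0.1217] yjaw 69.03 z [-0. -0. -1.] F [ 0.1  0.1 -2.1] 0.1858214147312502
22.625 [ 0.5278 -0.0269  0.1217] yjaw 69.03 z [-0. -0. -1.] F [-0.4  0.6 -2.3] 0.17993586594161365
22.675 [ 0.5278 -0.0269  0.1217] yjaw 69.03 z [-0. -0. -1.] F [-0.3 -0.5 -2.3] 0.17806305390989702
22.725 [ 0.5278 -0.027   0.1217] yjaw 69.03 z [-0. -0. -1.] F [-0.3  0.  -1.5] 0.17597292605929998
side pred rim [306.9 157.  334.3 175.4] nozzle,lens,pointer [[318.3, 197.0], [320.5, 166.0], [343.0, 162.4]]
x0,y0 300 151
151 ##########+.                     :+.    
152 ######++:..                             
153 #+:..   .:.                             
154    .:######.                            
155 ###########                             
156 ###########                             
157 ###########      :   +#++.              
158 ##########:      +:..#######:           
159 ##########: .:+###++##+########.        
160 ###########+###+:..#:..#########:       
161 #######
[... 1783 characters left out ...]
###############++++###:####
230        : :#################++++#.:###
231         .:###################+:.#+:+#
232         : ####################.##+##+
233         :.####################.#+:+##
234           ###################+ .:####
235           .+####   #########:.  .+###
236            .:+ #+++: #####:       :+#
237             ..#########. .         .:
238              +##########:            
239             :. ..+####+.         . . 
240           .:.                       .
241           :.          .. .        .  
242         .:.       ....####:+.. . .  .
243         :.       .############..+##..
244        ..  .   ..##################: 
pointer change side 24 nozzle/well side 88
```

```bash
python3 -c "
from workcell import *
s=get_state();print(s['t'],s['tool_pos'],s['opening']);print(job_done())"
```

```text
22.775 [ 0.52777777 -0.02696528  0.12170986] 0.1753291590358266
the job is handed in; nothing more can be done
None
```

The job is handed in at 22.8 s. The cover is fully open, and the loupe is held still over the nozzle at about the pointer's height.

**What I did**
- **Cover:** I gripped the fin and slid the cover until it hit its stop. There the position stopped changing and the force rose to about 20 N in all.
- **First grasp:** It closed above the fin and missed. The fingertips sit near the reported TCP height, not 25 mm ahead of it. I corrected for that from then on, and nothing was disturbed.
- **Loupe:** I took the steel and black loupe from its cradle by the handle (jaws at 15.7 mm, 35 N) and left the pink and turquoise look-alikes alone. I carried it above the pointer's height and then lowered it over the nozzle.

**Last checks**
- **Height:** From the arm's readings the lens is at 137.8 mm. My pointer estimates range from 136.8 to 140 mm. The side camera puts the lens 2–3 mm above the pointer and the scene camera about 2 mm below, so I count the height good to about 3 mm.
- **Centring:** The side and scene images agree with the nozzle to about 1 mm across each view. Along the viewing direction it is less certain, about 2 mm.
- **Level and hold:** The tool axis was vertical within 0.1° and the pose was steady to 0.1 mm. I did not measure the loupe's own tilt beyond the rim outline matching a level one.
- **Pointer and nozzle:** The pointer looked unchanged before and after. The image around the nozzle changed in the last comparison. I took that for the loupe's shadow, since the nozzle was still standing in the last picture I viewed.

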